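# Refit the plunger rod of a metering syringe and seat its piston

### The job

Put the rinsed metal plunger rod back into the glass syringe: feed its white tip straight into the black collar until it is well started, let go, take hold again further back, and push the black rubber piston down the glass until it is fully home on the end plug. Press it there for about a second with roughly 15 N (the piston must never feel more than 25 N, and do not force the syringe sideways), then let go, leaving the rod in place and everything else where it stands.

Things in the scene. Friction and masses are not known exactly. Their poses are not given: they have to be found in the camera images.
- syringe: Metering syringe in its grey bench stand, fixed. Origin on the worktop right under the mouth's centre; x axis points level into the bore (pushing direction), z up. Bore axis 65 mm above the worktop. Black collar (44 mm wide, 30 mm long), glass barrel (29 mm wide), white nose, thin stem. Stand 86 mm wide, from 8 mm behind the mouth face; its screws reach 83 mm height from 13 mm behind the mouth
- mouth (a point): centre of the mouth, on the bore's axis in the plane of the collar's face; axes as the syringe's. The mouth is a funnel 34 mm wide at the face, narrowing over 14 mm to a guide hole 21.6 mm wide and 16 mm long; behind that the glass bore is 22 mm wide
- piston (a joint): travel of the black rubber piston (m), 0.105 = home on the white end plug. The plug is set by hand and its place differs each time: with the piston home its rear face is 140 to 156 mm in from the mouth (not measured: feel for it). The piston starts at 0 to 0.02, drags at about 6 N, stays where it is left; its rear face is soft rubber that yields 1 mm per 7 N
- rod: the loose plunger rod as a body; origin at rod_mid. It weighs about 0.14 kg. Let go part-way in, its tail sags a few mm
- rod_mid (a point): centre of the plunger rod: straight metal, 20 mm diameter, 203 mm long; x axis along it to the tip. White tip at +100 mm (last 4.5 mm tapered to 14 mm), black thumb disc 30 mm wide at -95 to -103 mm. With the piston home, 39 to 55 mm of metal and the disc stay outside the mouth
- rod_tip (a point): centre of the rod's tip face; x axis out along the rod
- rest: fixed blue plastic rest; the rod lies level on it, axis 46 mm above the worktop. Origin on the worktop under the rod's middle, x axis towards its tip. V fork at +58 to +70 mm; a gutter with sides about as high as the rod's axis from -90 to -28 mm, so fingers reach the rod's sides only from -28 to +58 mm. Tray 74 mm wide below, rim 14 mm high
- wash_bottle: bystander: white bottle with red cap, 68 mm wide, 164 mm high
- beaker_small: bystander: small glass beaker, 56 mm wide, 66 mm high
- vial_b: bystander: squat amber jar with gold lid, 39 mm wide, 64 mm high
- lab_timer: bystander: round-faced interval timer, 62 x 100 x 114 mm
- tape_1: bystander: roll of tape lying flat, 96 mm wide, 25 mm high
- nose (a point): centre of the white nose's end face, on the bore's axis 200 mm from the mouth; axes as the syringe's

How it is judged:
By the outcome, as a careful person would: the job done as asked, in the order asked, and still so for the second after the job is handed in, with the robot touching nothing.
It also fails if it takes over 72 s, if anything falls off the work surface, if the arm or the gripper's body presses on something with over 40 N, if the wrist force passes 120 N, or if a joint passes its speed limit or range.

### The arm

A 6-joint arm with a two-finger parallel gripper is mounted at the origin on a cart in front of the work surface, level with it; the furniture and walls round the work are solid. World frame = base frame: x ahead of the robot, y to its left, z up, the work surface at z = 0. Lengths are in m, angles in rad, forces in N, time in s.
With the tool pointing down it reaches from about 0.3 to 0.775 m from the base axis. Payload 14.6 kg.
Tool frame: the origin (TCP) lies at the very end of the fingers, on their centre line; the grasp point (between the pads) lies env.hold_point_z behind it (env.hold_point_z is the distance from the TCP to the grasp point, in m); z points along the fingers, x is the direction in which the jaws open and shut, and the axes are right-handed (so a half turn about z gives the same grasp; the last joint's range is limited). The gripper opens to 94 mm and grips with 3 to 60 N. Pads are 16 mm wide; open, the fingers measure 119 mm over their backs; the gripper's body (75 mm by 177 mm) begins 78 mm behind the grasp point.
Start: joints at [1.092, 0.3, 1.521, -0, 1.321, -0.067], TCP at [0.22, 0.504, 0.205] pointing down, gripper open.
Joint ranges: [-3.03, 3.03], [-0.79, 2.21], [0.23, 2.52], [-1.04, 4.18], [0, 3.07], [-2.55, 2.55]. Speed limits (rad/s): [2.22, 2.22, 2.57, 3.14, 3.14, 3.14].

### API

Orientations are given as a rotation vector (axis times angle).
In Python, from cell import status, read_camera, close_job, env gives the robot as it stands.
- The arm moves only by the shell command python3 -m inch 'ROWS' [FORCE]. ROWS is JSON, a list of rows, each an object of numbers: "dx", "dy", "dz": the shift along the world's x, y, z in m; "wx", "wy", "wz": the turn, a rotation vector about the world's x, y, z in rad; "claw": the closure, from 0 (fully open) to 1 (shut). A call has 1 to 8 rows; each row shifts and turns the commanded pose from where the row before left it; what a row does not reach is not made up. A row lasts 1/8 s, in which the tool goes at most 62.5 mm and 10.7 degrees, less where a joint would pass 70% of its speed; a pose out of reach is approached as far as the arm can. A call with a gripper value outside its range is refused whole. The fingers move at their own pace and stop on an object; FORCE is the grip in N (left out, the last holds). Time passes only in rows, so rows that do not move let the fingers close. It gives the time, the measured TCP pose, the force and the opening at its end, in the units of the state.
- status.state(): the state, without advancing time (a new reading comes with each control period).
- read_camera(name): name is "scene" or "top" or "wrist"; returns a dict with "color" (384x512x3 uint8, blue, green, red), "mtx" (3x3 intrinsics, pixels), "dist" ([k1, k2, p1, p2, k3] as OpenCV has them; the pictures are not rectified), "rvec" (rotation vector, rad) and "tvec" (3), from world to camera coordinates, as OpenCV has them. Camera axes: x right, y down, z forward; pixel columns grow to the right and rows downward; lengths in m; the calibration is good to about 2 mm. A picture is of the moment at which its call begins. There is no depth.
- close_job(): hands the job in, once; it reports no verdict.
The state is a dict: "time": time; "q": joint angles; "qd": joint speeds; "joint_torque": joint torques, N m; "eef_pos": TCP position; "orientation": TCP orientation; "ft_force": force on the tool from outside, world axes, zero at the start; "ft_torque": the same for the moment, N m; "gripper_width": finger opening in m.
Only numpy, scipy, OpenCV 4.12 (cv2) and the standard library are available. Lean on these libraries where they do the work, as an engineer would, in place of code of your own. Each camera call takes 0.05 s, during which the arm holds its last target. There are 200 camera calls.

## Working session

There is one attempt and no reset: what is moved stays moved. The work goes in short steps, Python scripts to look and compute and a shell command to move; the robot and the scene stay as the last step left them, time stands still between calls to the robot, and variables do not carry over. Pictures are saved under pics/ and viewed, about 8 in all and at most 12, crops included, and the job is handed in when it is done.

```bash
ls; mkdir -p pics; cat > h.py <<'E'
import numpy as np, cv2
from cell import status, read_camera, env
E
python3 - <<'E'
from h import *
import pickle
print(env.hold_point_z, status.state())
d={n:read_camera(n) for n in("scene","top")}
pickle.dump(d,open("cams.pkl","wb"))
for n in d:
    cv2.imwrite(f"pics/{n}0.png",d[n]["color"]); print(n,d[n]["mtx"],d[n]["dist"],d[n]["rvec"],d[n]["tvec"])
E
```

```text
pics
0.0188 {'time': 0.0, 'q': array([ 1.09241255e+00,  3.00449234e-01,  1.52157753e+00,  1.50370245e-05,
        1.32065893e+00, -6.66189868e-02]), 'qd': array([-8.71603757e-04, -4.29273350e-04,  7.69314054e-05,  1.64172082e-04,
       -4.96759689e-04,  4.79330821e-04]), 'joint_torque': array([-1.25514340e-03, -5.31795502e+01, -3.52747858e+01,  7.07269949e-02,
        2.42416654e-02, -9.89131900e-05]), 'eef_pos': array([0.22001828, 0.50380259, 0.20489982]), 'orientation': array([ 2.62822303e+00,  1.72010343e+00, -1.50699942e-03]), 'ft_force': array([0.68900964, 0.23720137, 0.25695575]), 'ft_torque': array([-0.01792004,  0.00112885, -0.0163292 ]), 'gripper_width': 0.09441026149467831}
scene [[348.88160123   0.         255.19646342]
 [  0.         348.88160123 190.35895154]
 [  0.           0.           1.        ]] [-0.0576294  0.         0.         0.         0.       ] [ 2.01315454 -0.90854897  0.45167407] [-0.38664073  0.3068013   0.69598188]
top [[416.76314574   0.         249.50288862]
 [  0.         416.76314574 195.03889208]
 [  0.           0.           1.        ]] [-0.08345547  0.          0.          0.          0.        ] [ 2.1843606  -2.1822417   0.04028783] [-0.00318745  0.5476623   1.37423359]
```

View pics/scene0.png

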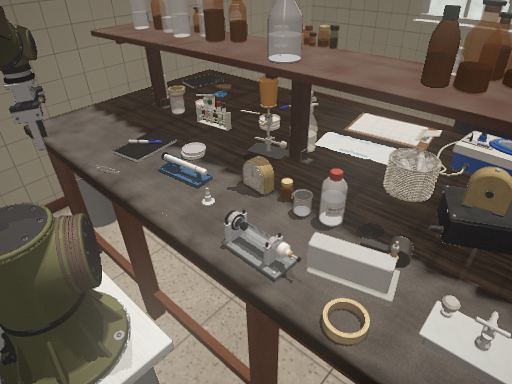

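View pics/top0.png

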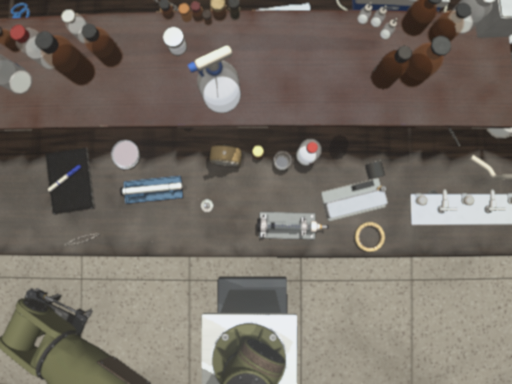

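Scene: the rod lies on the blue rest (scene ~(185,168), top ~(152,189)). The syringe is at top ~(290,226), with its black collar on the left (+y) and its nose on the right. The shelf is behind. I'll zoom in on both.

```bash
python3 - <<'E'
from h import *
import pickle
d=pickle.load(open("cams.pkl","rb"))
t=d["top"]["color"];s=d["scene"]["color"]
r=lambda im,x,y,w,h,k:cv2.resize(im[y:y+h,x:x+w],None,fx=k,fy=k,interpolation=cv2.INTER_CUBIC)
a=np.vstack([r(t,110,165,80,50,5),r(s,150,145,80,50,5)])
b=np.vstack([r(t,250,200,80,50,5),r(s,218,202,80,80,5)[:,:]])
o=np.zeros((650,800,3),np.uint8);o[:500,:400]=a;o[:650,400:]=b[:650]
cv2.imwrite("pics/c1.png",o[:600])
E
```

```text
(no output)
```

View pics/c1.png

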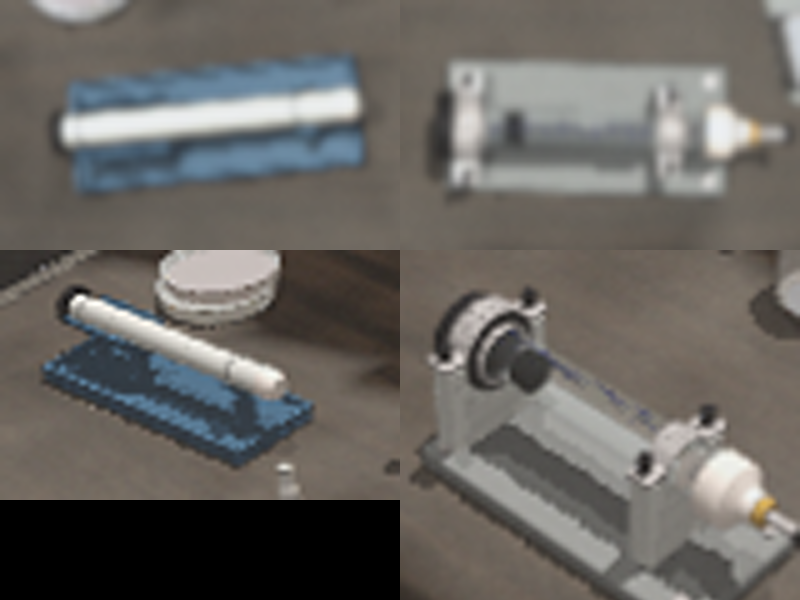

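```bash
cat >> h.py <<'E'
def ray(c,px,z):
    p=cv2.undistortPoints(np.array([[px]],float),c["mtx"],np.array(c["dist"],float))[0,0]
    R=cv2.Rodrigues(np.array(c["rvec"],float))[0]; o=-R.T@np.ravel(c["tvec"]); v=R.T@np.r_[p,1]
    return o+v*((z-o[2])/v[2])
def proj(c,P):
    return cv2.projectPoints(np.array(P,float).reshape(-1,1,3),np.array(c["rvec"],float),np.array(c["tvec"],float),c["mtx"],np.array(c["dist"],float))[0][:,0]
E
python3 - <<'E'
from h import *
import pickle
d=pickle.load(open("cams.pkl","rb"));t=d["top"];s=d["scene"]
for n,p,z in [("tip",(182,186),.046),("disc",(120.4,191),.046),("mouth",(257.2,226),.065),("nose",(317,226.4),.065),("bottle",(309,150),.16),("beaker",(282,160),.066),("tape",(370,236),.025),("smallthing",(207,206),.02),("timer",(226,156),.11),("vial",(258,151),.064),("shelfedge",(250,127),.3),("shelf.5",(250,127),.5)]:
    print(n,ray(t,p,z).round(4))
print("scene tip",ray(s,(150+272/5,145+133/5),.046),"disc",ray(s,(150+70/5,145+53/5),.046),"nose",ray(s,(218+335/5,202+(490-250)/5),.065))
print("mouth scene px of top est",proj(s,ray(t,(257.2,226),.065)))
E
```

```text
tip [0.5756 0.2184 0.046 ]
disc [0.5591 0.4241 0.046 ]
mouth [ 0.4456 -0.0284  0.065 ]
nose [ 0.4444 -0.2198  0.065 ]
bottle [ 0.6751 -0.1841  0.16  ]
beaker [ 0.6581 -0.1084  0.066 ]
tape [ 0.4119 -0.4008  0.025 ]
smallthing [0.5108 0.1387 0.02  ]
timer [0.6647 0.0693 0.11  ]
vial [ 0.6878 -0.0309  0.064 ]
shelfedge [ 0.7143 -0.0093  0.3   ]
shelf.5 [ 0.6699 -0.013   0.5   ]
scene tip [0.57649798 0.22225049 0.046     ] disc [0.55562783 0.41744489 0.046     ] nose [ 0.44639996 -0.21332474  0.065     ]
mouth scene px of top est [[229.0051629  217.57485153]]
```

```bash
python3 - <<'E'
from h import *
import pickle
d=pickle.load(open("cams.pkl","rb"));t=d["top"];s=d["scene"]
for h in (.3,.4,.5,.6):
    P=[ray(t,(u,127),h) for u in (100,250,400)]
    print(h,np.round(P,3)[:,:2].tolist(),proj(s,P).round(0).tolist())
E
python3 -m inch '[{"dx":0.045,"dy":-0.02,"wz":-0.18},{"dx":0.045,"dy":-0.02,"wz":-0.18},{"dx":0.045,"dy":-0.02,"wz":-0.18},{"dx":0.045,"dy":-0.02,"wz":-0.18},{"dx":0.045,"dy":-0.02,"wz":-0.18},{"dx":0.04,"dy":-0.02,"wz":-0.18},{"dx":0.04,"dy":-0.02},{"dx":0.0}]'
python3 - <<'E'
from h import *
import pickle
d=read_camera("wrist");pickle.dump(d,open("w1.pkl","wb"));cv2.imwrite("pics/w1.png",d["color"]);s=status.state();print(s["q"],s["eef_pos"],s["orientation"])
R=cv2.Rodrigues(d["rvec"])[0];print(-R.T@np.ravel(d["tvec"]),R)
E
```

```text
0.3 [[0.718, 0.4], [0.714, -0.009], [0.715, -0.413]] [[194.0, 74.0], [289.0, 101.0], [440.0, 144.0]]
0.4 [[0.695, 0.361], [0.692, -0.011], [0.693, -0.378]] [[193.0, 47.0], [285.0, 66.0], [432.0, 98.0]]
0.5 [[0.673, 0.322], [0.67, -0.013], [0.671, -0.344]] [[191.0, 14.0], [281.0, 25.0], [422.0, 44.0]]
0.6 [[0.65, 0.283], [0.648, -0.015], [0.648, -0.309]] [[190.0, -24.0], [276.0, -23.0], [410.0, -17.0]]
[ 1.09240208e+00  3.00336490e-01  1.52141256e+00 -2.84277859e-05
  1.32072819e+00 -6.65915823e-02] [0.2200579  0.50384174 0.20503147] [ 2.62830134e+00  1.72010381e+00 -1.18930388e-03]
[0.15136006 0.5345637  0.38400877] [[ 4.00460201e-01  9.16313953e-01 -6.06293124e-04]
 [ 8.85643295e-01 -3.86886159e-01  2.56817160e-01]
 [ 2.35090581e-01 -1.03382011e-01 -9.66459817e-01]]invalid input
```

View pics/w1.png

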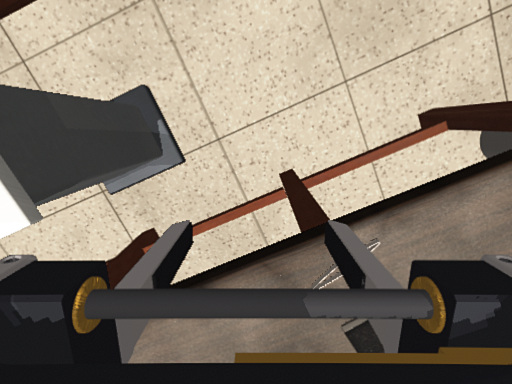

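The 8-row call was refused, probably because a row needs all its keys. The wrist view still shows the floor, with the camera on the tail side of the tool. I'll retry with full rows.

```bash

python3 -m inch '[{"dx":0.044,"dy":-0.035,"dz":0,"wx":0,"wy":0,"wz":-0.18,"claw":0},{"dx":0.044,"dy":-0.035,"dz":0,"wx":0,"wy":0,"wz":-0.18,"claw":0},{"dx":0.044,"dy":-0.035,"dz":0,"wx":0,"wy":0,"wz":-0.18,"claw":0},{"dx":0.044,"dy":-0.035,"dz":0,"wx":0,"wy":0,"wz":-0.18,"claw":0},{"dx":0.044,"dy":-0.035,"dz":0,"wx":0,"wy":0,"wz":-0.18,"claw":0},{"dx":0.044,"dy":-0.035,"dz":0,"wx":0,"wy":0,"wz":-0.18,"claw":0},{"dx":0.044,"dy":-0.035,"dz":0,"wx":0,"wy":0,"wz":0,"claw":0},{"dx":0.04,"dy":-0.034,"dz":0,"wx":0,"wy":0,"wz":0,"claw":0}]'
python3 - <<'E'
from h import *
import pickle
s=status.state();print(s)
d=read_camera("wrist");pickle.dump(d,open("w1.pkl","wb"));cv2.imwrite("pics/w1b.png",d["color"])
E
```

```text
time: 1.15
eef_pos: [0.5694, 0.2235, 0.2052]
orientation: [3.139, 0.123, -0.001]
ft_force: [0.1, 0.4, -0.8]
gripper_width: 0.0943
{'time': 1.15, 'q': array([3.14233263e-01, 4.39219588e-01, 1.33241855e+00, 2.20403104e-05,
       1.37036306e+00, 2.35586359e-01]), 'qd': array([-0.60446857,  0.41739526, -0.58420164,  0.00093638,  0.1618847 ,
       -0.60622696]), 'joint_torque': array([ 3.02157395e+00, -6.53672791e+01, -3.20113707e+01, -2.71947199e-02,
       -2.93509886e-01,  1.24296505e+00]), 'eef_pos': array([0.56940468, 0.22354797, 0.20515001]), 'orientation': array([ 3.13907415e+00,  1.23495993e-01, -6.26837148e-04]), 'ft_force': array([ 0.08433086,  0.42227312, -0.77973345]), 'ft_torque': array([-0.08595947,  0.09064141, -0.01859476]), 'gripper_width': 0.09432043846165598}
```

View pics/w1b.png

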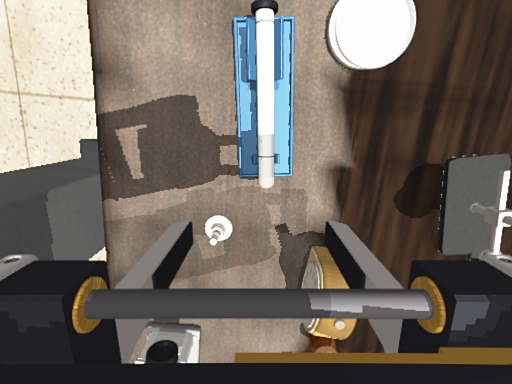

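The wrist view is good: rod disc at (264,7), tip end at (267,188), blue rest around it. Now the axis measurement.

```bash
cat > m.py <<'E'
from h import *
import pickle
c=read_camera("wrist");pickle.dump(c,open("w2.pkl","wb"))
im=c["color"].astype(int)
m=((im.min(2)>150)).astype(np.uint8); m[:, :225]=0; m[:, 305:]=0; m[200:]=0
n,l,st,_=cv2.connectedComponentsWithStats(m); k=1+st[1:,4].argmax(); print(st[k])
ys=[];C=[]
for y in range(st[k][1]+2,st[k][1]+st[k][3]-8,4):
    xs=np.where(l[y]==k)[0]; C.append(((xs.min()+xs.max())/2,y,xs.max()-xs.min()+1))
C=np.array(C);print(C[::6])
P=np.array([ray(c,p[:2],.046)[:2] for p in C])
f=np.polyfit(P[:,1],P[:,0],1);print("x=f(y)",f,"resid",np.abs(np.polyval(f,P[:,1])-P[:,0]).max(),"heading tilt deg",np.degrees(np.arctan(f[0])))
print("tip",ray(c,(C[-1][0],st[k][1]+st[k][3]-.5),.046),"whitetop",ray(c,(C[0][0],st[k][1]),.046))
print(status.state()["eef_pos"],status.state()["orientation"])
E
python3 m.py
```

```text
[ 252    3   35  183 4422]
[[261.5   5.   16. ]
 [269.5  29.   34. ]
 [269.5  53.   32. ]
 [269.5  77.   32. ]
 [270.  101.   31. ]
 [270.5 125.   32. ]
 [271.  149.   31. ]
 [263.5 173.   16. ]]
x=f(y) [-0.10645804  0.61214548] resid 0.013614237224949033 heading tilt deg -6.076708824622765
tip [0.57960893 0.21865095 0.046     ] whitetop [0.56064539 0.41974123 0.046     ]
[0.57067274 0.2215247  0.2044846 ] [ 3.13855800e+00  1.17335241e-01 -1.20562942e-03]
```

```bash
sed -i 's/m=((im.min(2)>150))/m=((im.min(2)>110)\&(im.max(2)-im.min(2)<45))/; s/m\[:, :225\]=0; m\[:, 305:\]=0/m[:, :245]=0; m[:, 290:]=0/' m.py; python3 m.py
python3 - <<'E'
import pickle
c=pickle.load(open("w2.pkl","rb"))["color"]
for y in (60,120,175): print(c[y,248:284:2].tolist())
E
```

```text
[ 245    0   45  200 4085]
[[283.    2.   13. ]
 [263.   26.   19. ]
 [263.5  50.   18. ]
 [263.5  74.   18. ]
 [264.   98.   17. ]
 [264.  122.   17. ]
 [264.5 146.   16. ]
 [265.  170.   15. ]]
x=f(y) [-0.07810047  0.59551981] resid 0.019260645426237732 heading tilt deg -4.4657621406947445
tip [0.57695321 0.20211124 0.046     ] whitetop [0.58144766 0.42627565 0.046     ]
[0.56918927 0.22322836 0.20456202] [ 3.13889639e+00  1.19224675e-01 -1.81045611e-03]
[[197, 146, 86], [196, 148, 86], [199, 149, 87], [110, 89, 68], [242, 249, 252], [255, 255, 255], [255, 255, 255], [255, 255, 255], [255, 255, 255], [255, 255, 255], [255, 255, 255], [255, 255, 255], [204, 199, 187], [161, 117, 64], [164, 122, 70], [158, 116, 66], [251, 216, 147], [211, 167, 115]]
[[244, 209, 143], [155, 118, 77], [148, 114, 76], [148, 112, 71], [131, 129, 124], [252, 255, 255], [255, 255, 255], [255, 255, 255], [255, 255, 255], [255, 255, 255], [255, 255, 255], [255, 255, 255], [247, 253, 255], [244, 211, 145], [243, 212, 150], [244, 215, 154], [245, 215, 153], [244, 216, 154]]
[[121, 89, 57], [83, 67, 53], [90, 72, 51], [99, 79, 58], [68, 53, 40], [179, 190, 206], [213, 223, 230], [230, 236, 240], [233, 238, 241], [236, 241, 244], [231, 236, 239], [218, 228, 234], [194, 208, 227], [124, 119, 120], [129, 130, 130], [107, 113, 126], [97, 103, 114], [102, 107, 120]]
```

```bash
python3 - <<'E'
from h import *
import pickle
c=pickle.load(open("w2.pkl","rb"));t=pickle.load(open("cams.pkl","rb"))["top"]
im=c["color"]; print(im[178:196,265].tolist()); print(im[8:20,262].tolist())
A=ray(c,(263.3,26),.046);B=ray(c,(265.2,170),.046);print(A,B,"deg",np.degrees(np.arctan2(B[0]-A[0],A[1]-B[1])))
print(ray(c,(265.3,187),.046))
# top view rod line
im=t["color"].astype(int);m=(im.min(2)>150)
P=[]
for u in range(126,182,3):
    ys=np.where(m[175:205,u])[0]+175
    P.append(ray(t,(u,ys.mean()),.046))
P=np.array(P);f=np.polyfit(P[:,1],P[:,0],1);print("top",f,np.degrees(np.arctan(-f[0])),np.polyval(f,[A[1],B[1]]))
E
```

```text
[[240, 247, 252], [239, 245, 251], [238, 245, 251], [237, 244, 250], [238, 244, 250], [236, 243, 250], [234, 241, 249], [232, 239, 248], [205, 219, 236], [141, 161, 181], [133, 154, 172], [142, 164, 183], [139, 159, 177], [143, 161, 180], [141, 160, 183], [117, 135, 152], [118, 132, 149], [120, 137, 151]]
[[255, 255, 255], [255, 255, 255], [255, 255, 255], [255, 255, 255], [255, 255, 255], [255, 255, 255], [255, 255, 255], [255, 255, 255], [255, 255, 255], [229, 225, 224], [255, 255, 255], [255, 255, 255]]
[0.56224678 0.40022816 0.046     ] [0.57731979 0.24086407 0.046     ] deg 5.403088712794458
[0.57922659 0.21896448 0.046     ]
top [-0.09549429  0.60039329] 5.454878650609367 [0.56217379 0.57739215]
```

Both views agree: rod tilted 5.43°, tip at (0.579, 0.219). Moving above the grasp point, 10 mm towards the tail from mid: (0.5688, 0.3286).

```bash

python3 -m inch '[{"dx":0,"dy":0.035,"dz":-0.025,"wx":0,"wy":0,"wz":0.016,"claw":0},{"dx":0,"dy":0.035,"dz":-0.025,"wx":0,"wy":0,"wz":0,"claw":0},{"dx":0,"dy":0.034,"dz":-0.025,"wx":0,"wy":0,"wz":0,"claw":0},{"dx":0,"dy":0,"dz":0,"wx":0,"wy":0,"wz":0,"claw":0},{"dx":0,"dy":0,"dz":0,"wx":0,"wy":0,"wz":0,"claw":0}]'
python3 - <<'E'
from h import *
for i in range(2): print([status.state()[k] for k in("eef_pos","orientation","ft_force")])
E
```

```text
time: 1.92
eef_pos: [0.5678, 0.3292, 0.1311]
orientation: [-3.138, -0.15, -0.001]
ft_force: [-0.3, -0.3, 1.0]
gripper_width: 0.0942
[array([0.56784102, 0.32916178, 0.13107175]), array([-3.13791675e+00, -1.50315334e-01, -6.96077690e-04]), array([-0.28985889, -0.31562906,  0.95396066])]
[array([0.56784102, 0.32916178, 0.13107175]), array([-3.13791675e+00, -1.50315334e-01, -6.96077690e-04]), array([-0.28985889, -0.31562906,  0.95396066])]
```

```bash

python3 -m inch '[{"dx":0.001,"dy":0,"dz":-0.03,"wx":0,"wy":0,"wz":0,"claw":0},{"dx":0,"dy":0,"dz":-0.03,"wx":0,"wy":0,"wz":0,"claw":0},{"dx":0,"dy":0,"dz":-0.03,"wx":0,"wy":0,"wz":0,"claw":0},{"dx":0,"dy":0,"dz":-0.014,"wx":0,"wy":0,"wz":0,"claw":0},{"dx":0,"dy":0,"dz":0,"wx":0,"wy":0,"wz":0,"claw":0},{"dx":0,"dy":0,"dz":0,"wx":0,"wy":0,"wz":0,"claw":0}]'
python3 -m inch '[{"dx":0,"dy":0,"dz":0,"wx":0,"wy":0,"wz":0,"claw":1},{"dx":0,"dy":0,"dz":0,"wx":0,"wy":0,"wz":0,"claw":1},{"dx":0,"dy":0,"dz":0,"wx":0,"wy":0,"wz":0,"claw":1},{"dx":0,"dy":0,"dz":0,"wx":0,"wy":0,"wz":0,"claw":1},{"dx":0,"dy":0,"dz":0,"wx":0,"wy":0,"wz":0,"claw":1},{"dx":0,"dy":0,"dz":0,"wx":0,"wy":0,"wz":0,"claw":1}]' 40
```

```text
time: 2.68
eef_pos: [0.5699, 0.3292, 0.0281]
orientation: [-3.137, -0.149, -0.003]
ft_force: [-0.2, 0.7, -0.1]
gripper_width: 0.0938
time: 3.42
eef_pos: [0.5691, 0.329, 0.0264]
orientation: [-3.138, -0.149, 0.0]
ft_force: [0.7, -0.5, 0.3]
gripper_width: 0.0372
```

```bash

python3 -m inch '[{"dx":0,"dy":0,"dz":0,"wx":0,"wy":0,"wz":0,"claw":1},{"dx":0,"dy":0,"dz":0,"wx":0,"wy":0,"wz":0,"claw":1},{"dx":0,"dy":0,"dz":0,"wx":0,"wy":0,"wz":0,"claw":1},{"dx":0,"dy":0,"dz":0,"wx":0,"wy":0,"wz":0,"claw":1}]' 40
python3 -m inch '[{"dx":0,"dy":0,"dz":0.01,"wx":0,"wy":0,"wz":0,"claw":1},{"dx":0,"dy":0,"dz":0.02,"wx":0,"wy":0,"wz":0,"claw":1},{"dx":0,"dy":0,"dz":0.03,"wx":0,"wy":0,"wz":0,"claw":1},{"dx":0,"dy":0,"dz":0.03,"wx":0,"wy":0,"wz":0,"claw":1},{"dx":0,"dy":0,"dz":0,"wx":0,"wy":0,"wz":0,"claw":1}]'
```

```text
time: 3.92
eef_pos: [0.569, 0.329, 0.0264]
orientation: [3.138, 0.149, -0.001]
ft_force: [-2.5, -1.4, 1.7]
gripper_width: 0.0186
time: 4.55
eef_pos: [0.5704, 0.3296, 0.1201]
orientation: [-3.136, -0.149, -0.008]
ft_force: [-0.0, -0.3, -1.4]
gripper_width: 0.0187
```

Rod lifted. Next, swing to one side of the syringe to measure its axis with the wrist camera.

```bash

python3 -m inch '[{"dx":-0.02,"dy":-0.03,"dz":0.02,"wx":0,"wy":0,"wz":0,"claw":1},{"dx":-0.025,"dy":-0.05,"dz":0.02,"wx":0,"wy":0,"wz":0,"claw":1},{"dx":-0.025,"dy":-0.05,"dz":0.02,"wx":0,"wy":0,"wz":-0.02,"claw":1},{"dx":-0.025,"dy":-0.05,"dz":0.02,"wx":0,"wy":0,"wz":-0.025,"claw":1},{"dx":-0.025,"dy":-0.05,"dz":0,"wx":0,"wy":0,"wz":-0.025,"claw":1},{"dx":-0.025,"dy":-0.05,"dz":0,"wx":0,"wy":0,"wz":-0.025,"claw":1},{"dx":-0.025,"dy":-0.05,"dz":0,"wx":0,"wy":0,"wz":0,"claw":1},{"dx":-0.02,"dy":-0.05,"dz":0,"wx":0,"wy":0,"wz":0,"claw":1}]'
python3 -m inch '[{"dx":-0.01,"dy":-0.05,"dz":0,"wx":0,"wy":0,"wz":0,"claw":1},{"dx":0,"dy":-0.04,"dz":0,"wx":0,"wy":0,"wz":0,"claw":1},{"dx":0,"dy":0,"dz":0,"wx":0,"wy":0,"wz":0,"claw":1},{"dx":0,"dy":0,"dz":0,"wx":0,"wy":0,"wz":0,"claw":1},{"dx":0,"dy":0,"dz":0,"wx":0,"wy":0,"wz":0,"claw":1}]'
python3 - <<'E'
from h import *
import pickle
c=read_camera("wrist");pickle.dump(c,open("w3.pkl","wb"));cv2.imwrite("pics/w3.png",c["color"])
s=status.state();print(s["eef_pos"],s["orientation"])
E
```

```text
time: 5.55
eef_pos: [0.3778, -0.0522, 0.1961]
orientation: [3.142, 0.001, -0.0]
ft_force: [0.9, -0.7, -0.8]
gripper_width: 0.0187
time: 6.18
eef_pos: [0.3692, -0.1401, 0.1963]
orientation: [-3.141, -0.002, 0.0]
ft_force: [-0.5, 0.7, -1.7]
gripper_width: 0.0186
[ 0.36923557 -0.14015491  0.19636238] [-3.14148633e+00 -2.27098795e-03  1.04850536e-04]
```

View pics/w3.png

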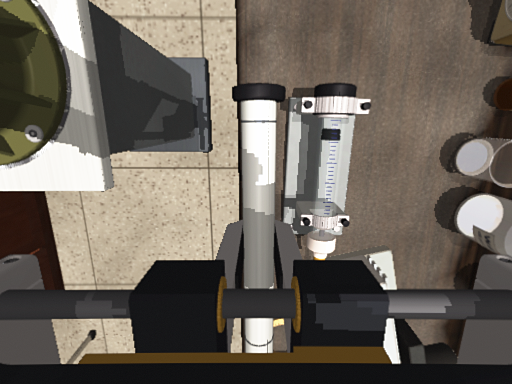

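The wrist view shows the collar at ~(335,91), the piston at ~(331,134) and the white nose at ~(321,243). The held rod is clear of them on the left.

```bash
python3 - <<'E'
from h import *
import pickle
c=pickle.load(open("w3.pkl","rb"));im=c["color"].astype(int)
dark=im.max(2)<70; white=(im.min(2)>150)
def run(m,y,a,b):
    x=np.where(m[y,a:b])[0]+a; return (x.min(),x.max()) if len(x) else None
for n,m,rows,a,b in [("collar",dark,range(80,102,2),305,365),("piston",dark,range(127,142,2),312,350),("nose",white,range(228,256,2),300,345)]:
    print(n,[(y,)+tuple(int(v) for v in (run(m,y,a,b) or (0,0))) for y in rows])
z=cv2.resize(c["color"][75:260,275:385],None,fx=3.2,fy=3.2,interpolation=cv2.INTER_CUBIC)
c0=pickle.load(open("cams.pkl","rb"))["top"]["color"][205:245,245:325]
z2=cv2.resize(c0,None,fx=5.5,fy=5.5,interpolation=cv2.INTER_CUBIC)
o=np.zeros((592,800,3),np.uint8);o[:z.shape[0],:z.shape[1]]=z;o[:z2.shape[0],360:800]=z2[:,:440]
cv2.imwrite("pics/c3.png",o)
E
```

```text
collar [(80, 0, 0), (82, 0, 0), (84, 319, 352), (86, 315, 355), (88, 305, 356), (90, 305, 355), (92, 305, 355), (94, 305, 355), (96, 305, 355), (98, 0, 0), (100, 0, 0)]
piston [(127, 0, 0), (129, 322, 338), (131, 322, 339), (133, 322, 339), (135, 321, 339), (137, 321, 339), (139, 321, 339), (141, 0, 0)]
nose [(228, 317, 341), (230, 315, 341), (232, 325, 341), (234, 333, 340), (236, 0, 0), (238, 335, 335), (240, 310, 335), (242, 310, 335), (244, 310, 334), (246, 309, 334), (248, 309, 334), (250, 311, 333), (252, 314, 331), (254, 314, 326)]
```

View pics/c3.png

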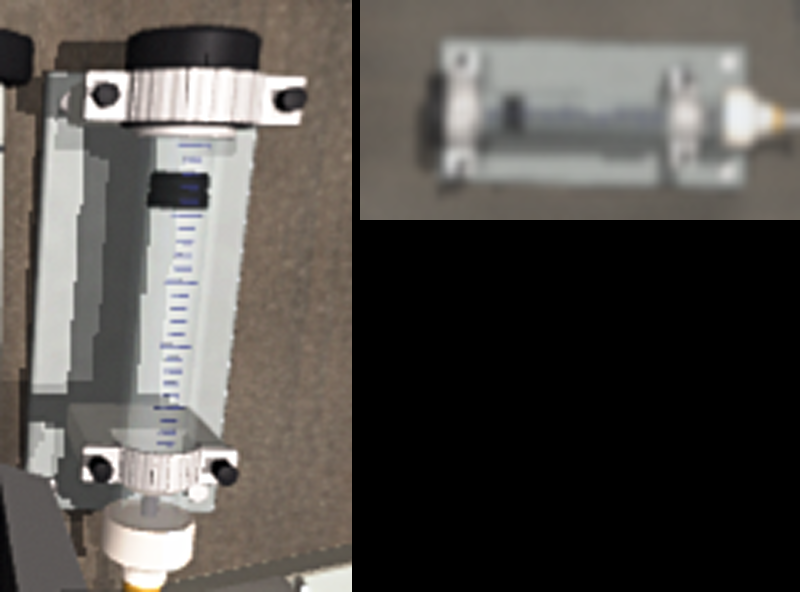

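```bash
python3 - <<'E'
from h import *
import pickle
c=pickle.load(open("w3.pkl","rb"));t=pickle.load(open("cams.pkl","rb"))["top"]
K=[ray(c,p,.065) for p in [(335.3,90.5),(330.3,134),(322,244.5)]];K=np.array(K);print(K)
f=np.polyfit(K[:,1],K[:,0],1);print("deg of x vs y",np.degrees(np.arctan(f[0])),f,np.polyval(f,K[:,1])-K[:,0], "x at mouth -.028",np.polyval(f,-.028))
print("face: top rim",ray(c,(335.3,83),.087),"side",ray(c,(335.3,87.2),.065))
print("nose end ~",ray(c,(321.5,251),.065), "piston rear",ray(c,(330.3,128.5),.076))
# top view: crop px scale 5.5
q=lambda x,y:(245+(x-360)/5.5,205+y/5.5)
print("top collar face",ray(t,q(432,113),.075),"nose",ray(t,q(745,117),.07),"piston",ray(t,q(513,113),.07))
print("held rod pose: cam tail", [ray(c,p,.2152) for p in [(258.5,125),(258.5,200)]])
im=c["color"].astype(int)
for y in (125,150,200):
    x=np.where(im[y,230:290].min(1)>150)[0]+230;print(y,x.min(),x.max())
E
```

```text
[[ 0.45114827 -0.03050278  0.065     ]
 [ 0.44903766 -0.07598753  0.065     ]
 [ 0.44802253 -0.21031769  0.065     ]]
deg of x vs y 0.8677973414992792 [0.01514708 0.45100239] [-0.00060791  0.00081375 -0.00020584] x at mouth -.028 0.4505782745083586
face: top rim [ 0.4447676  -0.02599541  0.087     ] side [ 0.4508942 -0.0272023  0.065    ]
nose end ~ [ 0.44792893 -0.21917078  0.065     ] piston rear [ 0.44578192 -0.06984209  0.076     ]
top collar face [ 0.44719919 -0.03126937  0.075     ] nose [ 0.44493789 -0.21272254  0.07      ] piston [ 0.44718045 -0.07823359  0.07      ]
held rod pose: cam tail [array([ 0.36870589, -0.0655868 ,  0.2152    ]), array([ 0.36875773, -0.11023061,  0.2152    ])]
125 230 289
150 230 289
200 230 271
```

Axis: mouth ≈ (0.4506, −0.027), and the wrist and top views both give about 0.75° yaw. I'm placing the tip 15 mm short of the mouth.

```bash

python3 -m inch '[{"dx":0,"dy":0.04,"dz":0,"wx":0,"wy":0,"wz":-0.0145,"claw":1},{"dx":0,"dy":0.06,"dz":0,"wx":0,"wy":0,"wz":0,"claw":1},{"dx":0,"dy":0.06,"dz":0,"wx":0,"wy":0,"wz":0,"claw":1},{"dx":0.03,"dy":0.05,"dz":0,"wx":0,"wy":0,"wz":0,"claw":1},{"dx":0.053,"dy":0.029,"dz":0,"wx":0,"wy":0,"wz":0,"claw":1},{"dx":0,"dy":0,"dz":-0.05,"wx":0,"wy":0,"wz":0,"claw":1},{"dx":0,"dy":0,"dz":-0.05,"wx":0,"wy":0,"wz":0,"claw":1},{"dx":0,"dy":0,"dz":-0.04,"wx":0,"wy":0,"wz":0,"claw":1}]'
python3 -m inch '[{"dx":0,"dy":0,"dz":-0.01,"wx":0,"wy":0,"wz":0,"claw":1},{"dx":0,"dy":0,"dz":0,"wx":0,"wy":0,"wz":0,"claw":1},{"dx":0,"dy":0,"dz":0,"wx":0,"wy":0,"wz":0,"claw":1},{"dx":0,"dy":0,"dz":0,"wx":0,"wy":0,"wz":0,"claw":1}]'
python3 - <<'E'
from h import *
import pickle
s=status.state();print(s["eef_pos"],s["orientation"],s["ft_force"])
d={n:read_camera(n) for n in("scene","top")};pickle.dump(d,open("c4.pkl","wb"))
r=lambda im,x,y,w,h,k:cv2.resize(im[y:y+h,x:x+w],None,fx=k,fy=k,interpolation=cv2.INTER_CUBIC)
o=np.vstack([r(d["scene"]["color"],165,165,133,66,6),r(d["top"]["color"],200,208,133,34,6)])
cv2.imwrite("pics/c4.png",o[:600,:800]);print(o.shape)
E
```

```text
time: 7.22
eef_pos: [0.4514, 0.0988, 0.0546]
orientation: [3.141, -0.02, -0.002]
ft_force: [0.2, 0.4, -1.2]
gripper_width: 0.0188
time: 7.72
eef_pos: [0.4528, 0.0981, 0.0476]
orientation: [-3.141, 0.023, -0.003]
ft_force: [0.2, 0.1, -1.9]
gripper_width: 0.0187
[0.45277888 0.09812045 0.04761901] [-3.14118633  0.02283841 -0.0032522 ] [ 0.19665453  0.14310701 -1.9181781 ]
(600, 798, 3)
```

View pics/c4.png

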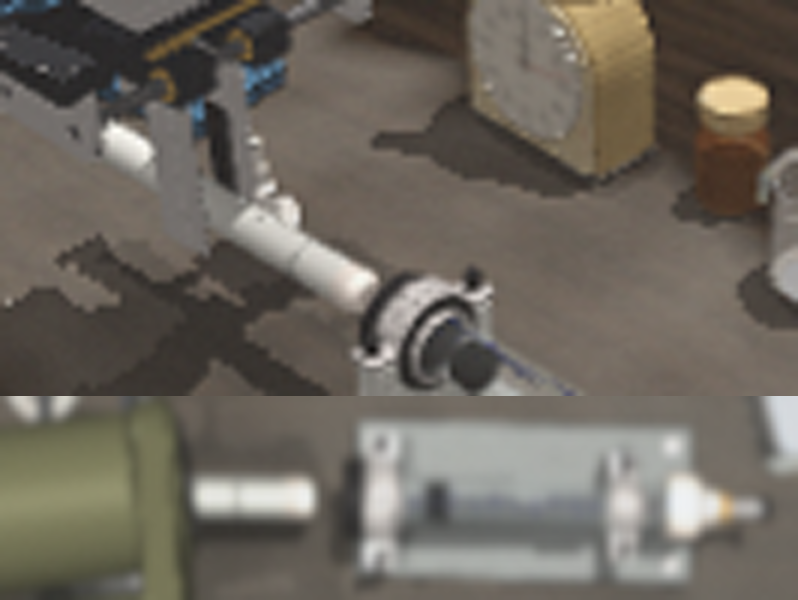

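Scene and top crops (8 pictures so far): the rod sits level just before the collar. In top it's perhaps 1 mm high (+x). Checking with numbers.

```bash
python3 - <<'E'
from h import *
import pickle
d=pickle.load(open("c4.pkl","rb"));t=d["top"];s=d["scene"]
g=t["color"].astype(float)
def cen(u,a,b,inv=False):
    v=g[a:b,u].min(1) if not inv else 255-g[a:b,u].max(1)
    w=np.clip(v-(0.5*v.max()+.5*np.median(v)) if inv else v-140,0,None);return (w*np.arange(a,b)).sum()/w.sum()
R=[ray(t,(u,cen(u,280//1-0 if 0 else 213,235)),.067) for u in range(235,251,3)]
print("rod",np.round(R,4)[:,:2].tolist())
print("piston",[ray(t,(u,cen(u,220,233,True)),.067).round(4)[:2].tolist() for u in (272,273)])
print("nose",[ray(t,(u,cen(u,216,236)),.067).round(4)[:2].tolist() for u in (313,315)])
# scene: rod edges perpendicular: measure vertical centre of white at columns
gs=s["color"].astype(int)
for u in (208,213,218,223):
    y=np.where(gs[190:225,u].min(1)>120)[0]+190
    P=ray(s,(u,(y.min()+y.max())/2),.066);print(u,y.min(),y.max(),"pred axis row", [np.interp(u,*proj(s,[[.4528-.00073*0+.0137*(yy-.098),yy,zz] for yy in np.linspace(.09,-.03,40)]).T).round(2) for zz in (.0652,.0672)])
E
```

```text
rod [[0.4515, 0.0426], [0.4515, 0.033], [0.4512, 0.0234], [0.451, 0.0138], [0.4511, 0.0042], [0.4508, -0.0054]]
piston [[0.4463, -0.0757], [0.4446, -0.0789]]
nose [[0.4497, -0.2068], [0.4469, -0.2131]]
208 191 206 pred axis row [np.float64(203.02), np.float64(202.48)]
213 198 208 pred axis row [np.float64(206.02), np.float64(205.48)]
218 205 212 pred axis row [np.float64(209.02), np.float64(208.47)]
223 208 215 pred axis row [np.float64(212.02), np.float64(211.46)]
```

```bash

python3 -m inch '[{"dx":0,"dy":0,"dz":-0.001,"wx":0,"wy":0,"wz":0,"claw":1},{"dx":-0.0001,"dy":-0.005,"dz":0,"wx":0,"wy":0,"wz":0,"claw":1},{"dx":0,"dy":-0.005,"dz":0,"wx":0,"wy":0,"wz":0,"claw":1},{"dx":-0.0001,"dy":-0.005,"dz":0,"wx":0,"wy":0,"wz":0,"claw":1},{"dx":-0.0001,"dy":-0.005,"dz":0,"wx":0,"wy":0,"wz":0,"claw":1},{"dx":0,"dy":-0.003,"dz":0,"wx":0,"wy":0,"wz":0,"claw":1},{"dx":0,"dy":0,"dz":0,"wx":0,"wy":0,"wz":0,"claw":1}]'
python3 -m inch '[{"dx":0,"dy":-0.002,"dz":0,"wx":0,"wy":0,"wz":0,"claw":1},{"dx":-0.0001,"dy":-0.002,"dz":0,"wx":0,"wy":0,"wz":0,"claw":1},{"dx":0,"dy":0,"dz":0,"wx":0,"wy":0,"wz":0,"claw":1}]'
```

```text
time: 8.7
eef_pos: [0.4518, 0.0748, 0.0455]
orientation: [-3.141, 0.023, 0.0]
ft_force: [-0.2, 0.0, -1.4]
gripper_width: 0.0192
time: 9.07
eef_pos: [0.4517, 0.0709, 0.0454]
orientation: [3.142, -0.023, -0.0]
ft_force: [0.3, -0.4, -1.6]
gripper_width: 0.0186
```

```bash

python3 -m inch '[{"dx":0,"dy":-0.002,"dz":0,"wx":0,"wy":0,"wz":0,"claw":1},{"dx":-0.0001,"dy":-0.002,"dz":0,"wx":0,"wy":0,"wz":0,"claw":1},{"dx":0,"dy":0,"dz":0,"wx":0,"wy":0,"wz":0,"claw":1}]'
python3 -c "
from h import *
s=status.state();print(s['eef_pos'],s['ft_force'],s['ft_torque'])"
```

```text
time: 9.45
eef_pos: [0.4516, 0.0669, 0.0454]
orientation: [-3.141, 0.023, 0.0]
ft_force: [-0.1, -0.7, -2.8]
gripper_width: 0.0188
[0.45161104 0.06688196 0.04542144] [-0.08820782 -0.71058965 -2.75518661] [-0.03488557  0.05585714 -0.01332571]
```

```bash

python3 -m inch '[{"dx":0,"dy":-0.002,"dz":0,"wx":0,"wy":0,"wz":0,"claw":1},{"dx":-0.0001,"dy":-0.002,"dz":0,"wx":0,"wy":0,"wz":0,"claw":1},{"dx":0,"dy":0,"dz":0,"wx":0,"wy":0,"wz":0,"claw":1}]'
```

```text
time: 9.82
eef_pos: [0.4516, 0.0629, 0.0455]
orientation: [-3.142, 0.023, -0.0]
ft_force: [0.5, -0.1, -2.0]
gripper_width: 0.0186
```

```bash

python3 -m inch '[{"dx":0,"dy":-0.002,"dz":0,"wx":0,"wy":0,"wz":0,"claw":1},{"dx":-0.0001,"dy":-0.002,"dz":0,"wx":0,"wy":0,"wz":0,"claw":1},{"dx":0,"dy":0,"dz":0,"wx":0,"wy":0,"wz":0,"claw":1}]'
python3 -c "
from h import *
s=status.state();print(s['eef_pos'],s['ft_force'],s['ft_torque'])"
```

```text
time: 10.2
eef_pos: [0.4514, 0.0589, 0.0455]
orientation: [-3.141, 0.023, 0.0]
ft_force: [0.4, 0.2, -0.7]
gripper_width: 0.0191
[0.45142055 0.05888957 0.04545044] [ 0.4120037   0.2412336  -0.67457115] [-0.03669797  0.06096638 -0.02330888]
```

```bash

python3 -m inch '[{"dx":0,"dy":-0.002,"dz":0,"wx":0,"wy":0,"wz":0,"claw":1},{"dx":-0.0001,"dy":-0.002,"dz":0,"wx":0,"wy":0,"wz":0,"claw":1},{"dx":0,"dy":-0.002,"dz":0,"wx":0,"wy":0,"wz":0,"claw":1},{"dx":0,"dy":0,"dz":0,"wx":0,"wy":0,"wz":0,"claw":1}]'
```

```text
time: 10.7
eef_pos: [0.4514, 0.0529, 0.0455]
orientation: [3.141, -0.023, 0.0]
ft_force: [-0.6, -0.4, -2.2]
gripper_width: 0.0187
```

```bash

python3 -m inch '[{"dx":-0.0001,"dy":-0.002,"dz":0,"wx":0,"wy":0,"wz":0,"claw":1},{"dx":0,"dy":-0.002,"dz":0,"wx":0,"wy":0,"wz":0,"claw":1},{"dx":0,"dy":-0.002,"dz":0,"wx":0,"wy":0,"wz":0,"claw":1},{"dx":0,"dy":-0.002,"dz":0,"wx":0,"wy":0,"wz":0,"claw":1},{"dx":0,"dy":0,"dz":0,"wx":0,"wy":0,"wz":0,"claw":1}]'
python3 -c "
from h import *
s=status.state();print(s['eef_pos'],s['ft_force'],s['ft_torque'])"
```

```text
time: 11.32
eef_pos: [0.4513, 0.0449, 0.0455]
orientation: [-3.141, 0.023, -0.0]
ft_force: [0.1, 0.1, -1.0]
gripper_width: 0.0194
[0.45125038 0.04488634 0.04545007] [ 0.0533971   0.06093308 -0.97431001] [-0.08051228  0.09850663 -0.01576023]
```

```bash

python3 -m inch '[{"dx":0,"dy":-0.002,"dz":0,"wx":0,"wy":0,"wz":0,"claw":1},{"dx":-0.0001,"dy":-0.002,"dz":0,"wx":0,"wy":0,"wz":0,"claw":1},{"dx":0,"dy":0,"dz":0,"wx":0,"wy":0,"wz":0,"claw":1}]'
python3 -m inch '[{"dx":0,"dy":-0.002,"dz":0,"wx":0,"wy":0,"wz":0,"claw":1},{"dx":0,"dy":-0.002,"dz":0,"wx":0,"wy":0,"wz":0,"claw":1},{"dx":0,"dy":0,"dz":0,"wx":0,"wy":0,"wz":0,"claw":1}]'
```

```text
time: 11.7
eef_pos: [0.4511, 0.0409, 0.0454]
orientation: [3.141, -0.023, 0.0]
ft_force: [0.0, 0.5, -2.2]
gripper_width: 0.0191
time: 12.08
eef_pos: [0.4512, 0.0372, 0.0455]
orientation: [-3.141, 0.023, -0.0]
ft_force: [-0.4, 4.6, -2.6]
gripper_width: 0.0194
```

The tip touches the piston at ~46 mm in, with side forces near zero. Photograph before and after letting go to measure the sag.

```bash

python3 -c "
from h import *
import pickle
pickle.dump(read_camera('scene'),open('s_pre.pkl','wb'))"
python3 -m inch '[{"dx":0,"dy":0.0005,"dz":0,"wx":0,"wy":0,"wz":0,"claw":0.5},{"dx":0,"dy":0,"dz":0,"wx":0,"wy":0,"wz":0,"claw":0.5},{"dx":0,"dy":0,"dz":0,"wx":0,"wy":0,"wz":0,"claw":0.5},{"dx":0,"dy":0,"dz":0,"wx":0,"wy":0,"wz":0,"claw":0.5},{"dx":0,"dy":0,"dz":0,"wx":0,"wy":0,"wz":0,"claw":0.5}]'
python3 - <<'E'
from h import *
import pickle
a=pickle.load(open('s_pre.pkl','rb'));b=read_camera('scene');pickle.dump(b,open('s_post.pkl','wb'))
print(proj(a,[[.4525,.160,.065],[.4525,.157,.055],[.452,.04,.065]]))
r=lambda im:cv2.resize(im[140:232,155:255],None,fx=4,fy=4,interpolation=cv2.INTER_CUBIC)
cv2.imwrite("pics/c5.png",np.hstack([r(a["color"]),r(b["color"])]))
E
```

```text
time: 12.75
eef_pos: [0.4511, 0.0375, 0.0454]
orientation: [3.141, -0.023, -0.0]
ft_force: [-0.5, 0.2, 0.0]
gripper_width: 0.0469
[[185.79893039 190.07626947]
 [186.88850597 193.24542582]
 [213.19299719 206.19320938]]
```

View pics/c5.png

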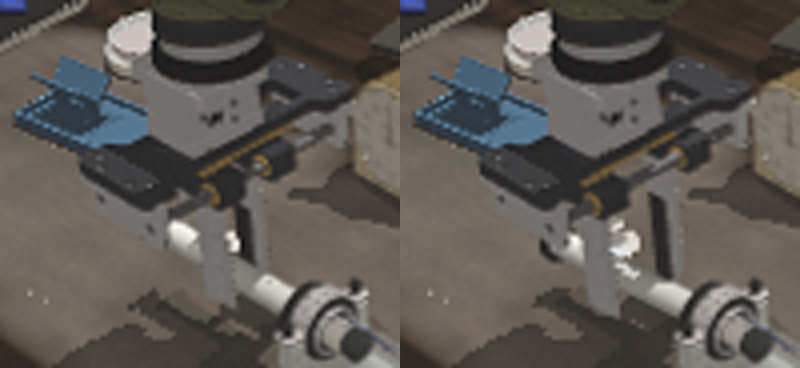

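Disc after release is at crop (550,248), so about (192.6,202) in the scene image. Before release it was hidden behind the gripper.

```bash
python3 - <<'E'
from h import *
import pickle
b=pickle.load(open('s_post.pkl','rb'))
for z in (.065,.060,.055,.05): print(z,proj(b,[[.4527,.126,z]]))
im=b["color"][190:212,184:204].max(2);print(im)
E
```

```text
0.065 [[193.2645771 194.3664215]]
0.06 [[193.47396654 195.78118187]]
0.055 [[193.6823026  197.18800921]]
0.05 [[193.88959193 198.58696197]]
[[118 117  84  53  43  44  45  45  46  43  58  87  83  68  52  43  51  68
   70  97]
 [117 117 118  99  69  52  43  41  45  58  94 120 116 115  92  57  67  66
   64  79]
 [116 116 117 119 119  99  71  62  74  92 119 117 111  80  63  66  65  63
   63  75]
 [115 116 116 117 116 119 120 120 118 116 116 116 114  59  65  65  68  75
   81 100]
 [116 116 117 116 116 117 117 117 117 116 115 116 110  63  67  78 100 125
  116 100]
 [116 115 116 115 116 116 115 113 112 117 118 116 110  74 104 122 118 117
  116 114]
 [115 116 116 116 117 116 113  88  77 116 120 115 109  83 119 120 116 116
  116 117]
 [116 117 118 115 116 116 118 111  69  96 119 116 111  84  77 115 114 116
  115 118]
 [117 119 117 114 115 116 114 117 104 107 117 118 123 152 135 137 110 113
  117 115]
 [120 119 119 114 114 115  94 118 118 117 117 118 117 186 247 214 125 114
  115 116]
 [122 119 119 120 119 113  42  85 115 118 117 113  77 163 241 239 181 111
  114 116]
 [121 121 122 123 124 114
[... 210 characters left out ...]
 177 111
  115 115]
 [116 116 118 119 119 118 116  80  48  39  61  99 123 131 146 163 169 111
  114 116]
 [115 116 116 114 116 116 118 116  96  72  79  84 110 114 123 136 143 113
  116 116]
 [114 114 113 112 113 115 115 116 118 119 117 112 109 106 106 115 121 118
  116 116]
 [117 114 113 113 111 114 112 112 114 114 116 112 109 108 107 107 108 113
  116 116]
 [113 113 116 112 111 110 110 110 111 111 109 111 112 111 106 108 104 108
  116 115]
 [113 110 110 109 111 109 106 109 110 111 110 111 108 112 109 110 108 111
  118 116]
 [113 111 109 109 111 111 110 106 106 107 110 110 110 108 109 112 110 112
  117 116]
 [112 112 109 108 107 107 107 108 107 100 103 104 106 106 110 106  99 112
  116 116]]
```

```bash
python3 - <<'E'
from h import *
import pickle
b=pickle.load(open('s_post.pkl','rb'))
th=np.linspace(0,2*np.pi,73)
for z in (.065,.06,.055,.05):
  for y in (.122,.130):
    p=proj(b,np.c_[.4527+.015*np.cos(th),0*th+y,z+.015*np.sin(th)]);print(z,y,"rows",p[:,1].min().round(1),p[:,1].max().round(1),"cols",p[:,0].min().round(1),p[:,0].max().round(1))
E
```

```text
0.065 0.122 rows 190.0 199.7 cols 190.0 198.2
0.065 0.13 rows 189.0 198.7 cols 188.3 196.4
0.06 0.122 rows 191.5 201.1 cols 190.3 198.4
0.06 0.13 rows 190.4 200.0 cols 188.5 196.6
0.055 0.122 rows 192.9 202.5 cols 190.5 198.6
0.055 0.13 rows 191.9 201.4 cols 188.7 196.8
0.05 0.122 rows 194.3 203.9 cols 190.7 198.8
0.05 0.13 rows 193.3 202.8 cols 188.9 197.0
```

Disc sag looks like about 12–18 mm, more than I expected. I'll slide back, lower 11 mm, grip lightly, then lift it level and check with the camera.

```bash

python3 -m inch '[{"dx":0.0003,"dy":0.02,"dz":0,"wx":0,"wy":0,"wz":0,"claw":0.5},{"dx":0.0003,"dy":0.02,"dz":-0.004,"wx":0,"wy":0,"wz":0,"claw":0.5},{"dx":0.0003,"dy":0.02,"dz":-0.004,"wx":0,"wy":0,"wz":0,"claw":0.5},{"dx":0,"dy":0.0065,"dz":-0.003,"wx":0,"wy":0,"wz":0,"claw":0.5},{"dx":0,"dy":0,"dz":0,"wx":0,"wy":0,"wz":0,"claw":0.5}]'
python3 -m inch '[{"dx":0,"dy":0,"dz":0,"wx":0,"wy":0,"wz":0,"claw":1},{"dx":0,"dy":0,"dz":0,"wx":0,"wy":0,"wz":0,"claw":1},{"dx":0,"dy":0,"dz":0,"wx":0,"wy":0,"wz":0,"claw":1},{"dx":0,"dy":0,"dz":0,"wx":0,"wy":0,"wz":0,"claw":1},{"dx":0,"dy":0,"dz":0,"wx":0,"wy":0,"wz":0,"claw":1}]' 6
python3 -c "
from h import *
import pickle
b=read_camera('scene');pickle.dump(b,open('s_g.pkl','wb'));print(status.state()['ft_force'],status.state()['ft_torque'])
cv2.imwrite('pics/c6.png',cv2.resize(b['color'][165:232,155:255],None,fx=7,fy=7,interpolation=cv2.INTER_CUBIC))"
```

```text
time: 13.42
eef_pos: [0.4519, 0.104, 0.0343]
orientation: [3.141, -0.022, -0.001]
ft_force: [-0.7, -0.7, -0.4]
gripper_width: 0.047
time: 14.05
eef_pos: [0.4521, 0.1038, 0.0345]
orientation: [3.141, -0.023, 0.0]
ft_force: [0.4, -2.7, 0.4]
gripper_width: 0.0195
[-0.23012476 -3.29570007  0.51114269] [-0.62414634  0.04543996  0.01777881]
```

View pics/c6.png

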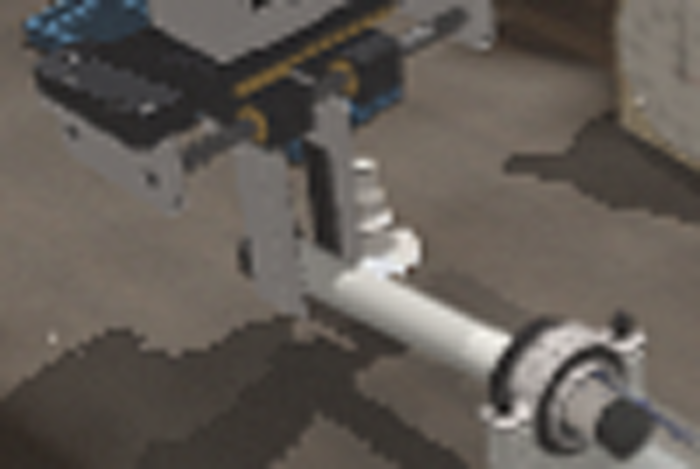

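Rod gripped near the disc (crop (245,257)), still visibly tilted. Lift while monitoring force, and measure the tilt from the rod's upper edge.

```bash
cat > tilt.py <<'E'
from h import *
b=read_camera('scene')
R=cv2.Rodrigues(b['rvec'])[0];cam=-R.T@np.ravel(b['tvec'])
def edges(dz_tail):  # predicted silhouette rows of rod; axis z .065 at mouth, lowered dz_tail at y=.104
    ys=np.linspace(.1,-.02,60); A=np.c_[.4510+.0137*(ys+.027),ys,.065-dz_tail*(ys+.027)/.131]
    out=[]
    u=np.array([0,-1,0]);
    v=cam-A; v-=np.outer(v@u,u); v/=np.linalg.norm(v,axis=1)[:,None]; n=np.cross(u,v)
    for s in(1,-1):
        p=proj(b,A+s*.01*n); o=np.argsort(p[:,0]); out.append(np.interp(cols,p[o,0],p[o,1]))
    return np.sort(np.array(out),0)
cols=np.arange(207,224,3)
g=b['color'].astype(float).min(2)
m=[]
for u in cols:
    c=g[195:228,u]; e0=edges(0)
    k=np.gradient(cv2.GaussianBlur(c[:,None],(1,3),0.8)[:,0]); lo=195+np.argmax(k); hi=195+np.argmin(k); m.append((lo,hi))
print("cols",cols);print("meas",np.array(m).T)
for d in(0,.005,.01,.015): print(d,edges(d).round(1).tolist())
s=status.state();print(s['eef_pos'],s['ft_force'],s['ft_torque'])
E
python3 tilt.py
python3 -m inch '[{"dx":0,"dy":0,"dz":0.002,"wx":0,"wy":0,"wz":0,"claw":1},{"dx":0,"dy":0,"dz":0.002,"wx":0,"wy":0,"wz":0,"claw":1},{"dx":0,"dy":0,"dz":0.002,"wx":0,"wy":0,"wz":0,"claw":1},{"dx":0,"dy":0,"dz":0,"wx":0,"wy":0,"wz":0,"claw":1}]'
python3 tilt.py
```

```text
cols [207 210 213 216 219 222]
meas [[201 201 197 207 209 210]
 [210 212 202 213 216 216]]
0 [[198.3, 200.1, 201.9, 203.6, 205.4, 207.2], [206.7, 208.6, 210.4, 212.2, 214.1, 215.9]]
0.005 [[199.4, 201.0, 202.6, 204.3, 205.9, 207.6], [207.6, 209.3, 211.0, 212.7, 214.4, 216.2]]
0.01 [[200.4, 201.9, 203.4, 205.0, 206.5, 208.0], [208.5, 210.1, 211.6, 213.2, 214.8, 216.4]]
0.015 [[201.4, 202.8, 204.2, 205.6, 207.0, 208.4], [209.4, 210.8, 212.3, 213.7, 215.2, 216.7]]
[0.45204582 0.10383316 0.03444143] [-0.17645156 -2.28225321  0.33323536] [-0.71994541  0.00234971  0.02770124]
time: 14.65
eef_pos: [0.4521, 0.1041, 0.0406]
orientation: [-3.141, 0.023, -0.0]
ft_force: [0.1, -0.2, -1.2]
gripper_width: 0.0197
cols [207 210 213 216 219 222]
meas [[201 201 205 206 208 209]
 [209 211 202 212 214 216]]
0 [[198.3, 200.1, 201.9, 203.6, 205.4, 207.2], [206.7, 208.6, 210.4, 212.2, 214.1, 215.9]]
0.005 [[199.4, 201.0, 202.6, 204.3, 205.9, 207.6], [207.6, 209.3, 211.0, 212.7, 214.4, 216.2]]
0.01 [[200.4, 201.9, 203.4, 205.0, 206.5, 208.0], [208.5, 210.1, 211.6, 213.2, 214.8, 216.4]]
0.015 [[201.4, 202.8, 204.2, 205.6, 207.0, 208.4], [209.4, 210.8, 212.3, 213.7, 215.2, 216.7]]
[0.4520372  0.1040903  0.04049614] [ 0.35438564  0.0676104  -1.46967031] [0.0075235  0.08377456 0.00153438]
```

```bash

python3 -m inch '[{"dx":0,"dy":0,"dz":0.002,"wx":0,"wy":0,"wz":0,"claw":1},{"dx":0,"dy":0,"dz":0.002,"wx":0,"wy":0,"wz":0,"claw":1},{"dx":0,"dy":0,"dz":0.001,"wx":0,"wy":0,"wz":0,"claw":1},{"dx":0,"dy":0,"dz":0,"wx":0,"wy":0,"wz":0,"claw":1}]'
python3 tilt.py | grep -v '^0'
python3 -m inch '[{"dx":0,"dy":0,"dz":0.002,"wx":0,"wy":0,"wz":0,"claw":1},{"dx":0,"dy":0,"dz":0.002,"wx":0,"wy":0,"wz":0,"claw":1},{"dx":0,"dy":0,"dz":0,"wx":0,"wy":0,"wz":0,"claw":1}]'
python3 tilt.py | grep -v '^0'
```

```text
time: 15.2
eef_pos: [0.4521, 0.104, 0.0455]
orientation: [-3.141, 0.023, -0.0]
ft_force: [0.5, -0.1, -1.3]
gripper_width: 0.0194
cols [207 210 213 216 219 222]
meas [[201 200 197 206 207 209]
 [208 210 202 212 214 216]]
[0.45203966 0.10398891 0.0454724 ] [-0.12898507  0.20051437 -1.14125219] [-0.09411002  0.05787816 -0.00288508]
time: 15.62
eef_pos: [0.4521, 0.104, 0.0496]
orientation: [-3.141, 0.023, -0.0]
ft_force: [0.3, -0.5, -1.3]
gripper_width: 0.0196
cols [207 210 213 216 219 222]
meas [[200 201 197 205 207 208]
 [207 210 202 211 214 215]]
[0.45206707 0.10400189 0.04952012] [-0.32924374 -0.06916683 -1.21498671] [-0.01323347  0.08494385 -0.01807985]
```

Rod is now level within ~2 mm and no side load is felt. Grip firmer and push on in steps.

```bash

python3 -m inch '[{"dx":0,"dy":0,"dz":0,"wx":0,"wy":0,"wz":0,"claw":1},{"dx":0,"dy":-0.002,"dz":0,"wx":0,"wy":0,"wz":0,"claw":1},{"dx":0,"dy":-0.002,"dz":0,"wx":0,"wy":0,"wz":0,"claw":1},{"dx":-0.0001,"dy":-0.002,"dz":0,"wx":0,"wy":0,"wz":0,"claw":1},{"dx":0,"dy":-0.002,"dz":0,"wx":0,"wy":0,"wz":0,"claw":1}]' 35
python3 -m inch '[{"dx":0,"dy":-0.003,"dz":0,"wx":0,"wy":0,"wz":0,"claw":1},{"dx":0,"dy":-0.003,"dz":0,"wx":0,"wy":0,"wz":0,"claw":1},{"dx":-0.0001,"dy":-0.003,"dz":0,"wx":0,"wy":0,"wz":0,"claw":1},{"dx":0,"dy":-0.003,"dz":0,"wx":0,"wy":0,"wz":0,"claw":1}]'
```

```text
time: 16.3
eef_pos: [0.452, 0.0965, 0.0495]
orientation: [-3.14, 0.023, -0.0]
ft_force: [-0.1, 6.0, -1.9]
gripper_width: 0.019
time: 16.8
eef_pos: [0.4519, 0.0845, 0.0495]
orientation: [-3.14, 0.023, -0.0]
ft_force: [0.1, 7.5, -1.0]
gripper_width: 0.0191
```

```bash

python3 -m inch '[{"dx":0,"dy":-0.003,"dz":0,"wx":0,"wy":0,"wz":0,"claw":1},{"dx":-0.0001,"dy":-0.003,"dz":0,"wx":0,"wy":0,"wz":0,"claw":1},{"dx":0,"dy":-0.003,"dz":0,"wx":0,"wy":0,"wz":0,"claw":1},{"dx":0,"dy":-0.003,"dz":0,"wx":0,"wy":0,"wz":0,"claw":1}]'
python3 -c "
from h import *
s=status.state();print(s['eef_pos'],s['ft_force'],s['ft_torque'])"
```

```text
time: 17.3
eef_pos: [0.4519, 0.0726, 0.0496]
orientation: [-3.14, 0.023, -0.001]
ft_force: [0.3, 8.7, 0.3]
gripper_width: 0.0187
[0.45189159 0.07262462 0.04958798] [0.34489829 8.73111825 0.27419451] [ 1.57083586  0.02943173 -0.05265609]
```

```bash

python3 -m inch '[{"dx":0,"dy":-0.003,"dz":0.0003,"wx":0,"wy":0,"wz":0,"claw":1},{"dx":-0.0001,"dy":-0.003,"dz":0.0003,"wx":0,"wy":0,"wz":0,"claw":1},{"dx":0,"dy":-0.003,"dz":0,"wx":0,"wy":0,"wz":0,"claw":1},{"dx":0,"dy":-0.003,"dz":0,"wx":0,"wy":0,"wz":0,"claw":1}]'
python3 -c "
from h import *
s=status.state();print(s['eef_pos'],s['ft_force'],s['ft_torque'])"
```

```text
time: 17.8
eef_pos: [0.4516, 0.0605, 0.0501]
orientation: [-3.14, 0.023, -0.0]
ft_force: [0.2, 7.7, -1.7]
gripper_width: 0.019
[0.45163357 0.06045026 0.05005485] [ 0.1864976   7.71586066 -1.7449161 ] [ 1.3159468   0.04659302 -0.03791945]
```

```bash

python3 -m inch '[{"dx":0,"dy":-0.003,"dz":0,"wx":0,"wy":0,"wz":0,"claw":1},{"dx":-0.0001,"dy":-0.003,"dz":0,"wx":0,"wy":0,"wz":0,"claw":1},{"dx":0,"dy":-0.003,"dz":0,"wx":0,"wy":0,"wz":0,"claw":1},{"dx":0,"dy":-0.003,"dz":0,"wx":0,"wy":0,"wz":0,"claw":1},{"dx":-0.0001,"dy":-0.003,"dz":0,"wx":0,"wy":0,"wz":0,"claw":1}]'
python3 -c "
from h import *
s=status.state();print(s['eef_pos'],s['ft_force'],s['ft_torque'])"
```

```text
time: 18.42
eef_pos: [0.4514, 0.0455, 0.0501]
orientation: [-3.14, 0.023, -0.0]
ft_force: [-0.2, 6.8, -1.7]
gripper_width: 0.0187
[0.45143746 0.04548982 0.05006559] [-0.16765849  6.82280487 -1.71283511] [ 1.4299566   0.02632154 -0.09027276]
```

```bash

python3 -m inch '[{"dx":0,"dy":-0.003,"dz":0,"wx":0,"wy":0,"wz":0,"claw":1},{"dx":-0.0001,"dy":-0.003,"dz":0,"wx":0,"wy":0,"wz":0,"claw":1},{"dx":0,"dy":-0.003,"dz":0,"wx":0,"wy":0,"wz":0,"claw":1},{"dx":0,"dy":-0.003,"dz":0,"wx":0,"wy":0,"wz":0,"claw":1}]'
python3 -m inch '[{"dx":0,"dy":-0.003,"dz":0,"wx":0,"wy":0,"wz":0,"claw":1},{"dx":-0.0001,"dy":-0.003,"dz":0,"wx":0,"wy":0,"wz":0,"claw":1},{"dx":0,"dy":-0.003,"dz":0,"wx":0,"wy":0,"wz":0,"claw":1},{"dx":0,"dy":-0.003,"dz":0,"wx":0,"wy":0,"wz":0,"claw":1}]'
python3 -c "
from h import *
s=status.state();print(s['eef_pos'],s['ft_force'],s['ft_torque'])"
```

```text
time: 18.92
eef_pos: [0.4514, 0.0335, 0.0501]
orientation: [-3.14, 0.023, -0.0]
ft_force: [-0.4, 7.9, -1.0]
gripper_width: 0.0187
time: 19.42
eef_pos: [0.4512, 0.0215, 0.0501]
orientation: [-3.14, 0.023, -0.0]
ft_force: [-0.0, 8.1, -0.9]
gripper_width: 0.019
[0.45124642 0.02153026 0.05009188] [-0.02342911  8.05461328 -0.92889093] [ 1.48890393  0.00979612 -0.1055422 ]
```

```bash

python3 -m inch '[{"dx":0,"dy":-0.002,"dz":0,"wx":0,"wy":0,"wz":0,"claw":1},{"dx":-0.0001,"dy":-0.002,"dz":0,"wx":0,"wy":0,"wz":0,"claw":1},{"dx":0,"dy":-0.002,"dz":0,"wx":0,"wy":0,"wz":0,"claw":1}]'
python3 -m inch '[{"dx":0,"dy":-0.0008,"dz":0,"wx":0,"wy":0,"wz":0,"claw":1},{"dx":0,"dy":-0.0007,"dz":0,"wx":0,"wy":0,"wz":0,"claw":1}]'
```

```text
time: 19.8
eef_pos: [0.4512, 0.0156, 0.0501]
orientation: [-3.14, 0.023, -0.0]
ft_force: [-0.2, 7.1, -0.4]
gripper_width: 0.0189
time: 20.05
eef_pos: [0.4512, 0.0141, 0.0501]
orientation: [-3.14, 0.023, -0.0]
ft_force: [-0.9, 7.7, -0.0]
gripper_width: 0.0192
```

```bash

python3 -m inch '[{"dx":0,"dy":-0.0008,"dz":0,"wx":0,"wy":0,"wz":0,"claw":1},{"dx":0,"dy":-0.0007,"dz":0,"wx":0,"wy":0,"wz":0,"claw":1}]'
```

```text
time: 20.3
eef_pos: [0.4512, 0.0126, 0.0501]
orientation: [-3.14, 0.023, -0.0]
ft_force: [0.6, 6.4, 0.2]
gripper_width: 0.0191
```

```bash

python3 -m inch '[{"dx":0,"dy":-0.0008,"dz":0,"wx":0,"wy":0,"wz":0,"claw":1},{"dx":0,"dy":-0.0007,"dz":0,"wx":0,"wy":0,"wz":0,"claw":1}]'
```

```text
time: 20.55
eef_pos: [0.4511, 0.0111, 0.0501]
orientation: [-3.14, 0.023, 0.0]
ft_force: [-0.3, 6.9, -0.7]
gripper_width: 0.0192
```

```bash
cat > ok.py <<'E'
from h import *
import sys
sys.exit(0 if status.state()['ft_force'][1]<10 else 1)
E
python3 -m inch '[{"dx":0,"dy":-0.0006,"dz":0,"wx":0,"wy":0,"wz":0,"claw":1},{"dx":0,"dy":-0.0006,"dz":0,"wx":0,"wy":0,"wz":0,"claw":1}]' && python3 ok.py && 
python3 -m inch '[{"dx":0,"dy":-0.0006,"dz":0,"wx":0,"wy":0,"wz":0,"claw":1},{"dx":0,"dy":-0.0006,"dz":0,"wx":0,"wy":0,"wz":0,"claw":1}]' && python3 ok.py &&
python3 -m inch '[{"dx":0,"dy":-0.0006,"dz":0,"wx":0,"wy":0,"wz":0,"claw":1},{"dx":0,"dy":-0.0006,"dz":0,"wx":0,"wy":0,"wz":0,"claw":1}]' && python3 ok.py &&
python3 -m inch '[{"dx":-0.0001,"dy":-0.0006,"dz":0,"wx":0,"wy":0,"wz":0,"claw":1},{"dx":0,"dy":-0.0006,"dz":0,"wx":0,"wy":0,"wz":0,"claw":1}]' && python3 ok.py &&
python3 -m inch '[{"dx":0,"dy":-0.0006,"dz":0,"wx":0,"wy":0,"wz":0,"claw":1},{"dx":0,"dy":-0.0006,"dz":0,"wx":0,"wy":0,"wz":0,"claw":1}]' | grep -v ori
```

```text
time: 20.8
eef_pos: [0.4511, 0.0099, 0.0501]
orientation: [-3.14, 0.023, -0.0]
ft_force: [0.1, 6.6, -0.5]
gripper_width: 0.0191
time: 21.05
eef_pos: [0.4511, 0.0087, 0.0501]
orientation: [-3.14, 0.023, -0.0]
ft_force: [-0.4, 6.8, -0.5]
gripper_width: 0.0189
time: 21.3
eef_pos: [0.4511, 0.0075, 0.0501]
orientation: [-3.14, 0.023, -0.0]
ft_force: [-0.9, 8.2, -0.2]
gripper_width: 0.0187
time: 21.55
eef_pos: [0.451, 0.0063, 0.0501]
orientation: [-3.14, 0.023, -0.0]
ft_force: [0.6, 7.5, 0.5]
gripper_width: 0.0188
time: 21.8
eef_pos: [0.451, 0.0051, 0.0501]
ft_force: [0.1, 6.8, -0.0]
gripper_width: 0.0192
```

```bash

python3 -m inch '[{"dx":0,"dy":-0.0006,"dz":0,"wx":0,"wy":0,"wz":0,"claw":1},{"dx":0,"dy":-0.0006,"dz":0,"wx":0,"wy":0,"wz":0,"claw":1}]' && python3 ok.py && 
python3 -m inch '[{"dx":0,"dy":-0.0006,"dz":0,"wx":0,"wy":0,"wz":0,"claw":1},{"dx":0,"dy":-0.0006,"dz":0,"wx":0,"wy":0,"wz":0,"claw":1}]' && python3 ok.py &&
python3 -m inch '[{"dx":0,"dy":-0.0006,"dz":0,"wx":0,"wy":0,"wz":0,"claw":1},{"dx":0,"dy":-0.0006,"dz":0,"wx":0,"wy":0,"wz":0,"claw":1}]' && python3 ok.py &&
python3 -m inch '[{"dx":0,"dy":-0.0006,"dz":0,"wx":0,"wy":0,"wz":0,"claw":1},{"dx":0,"dy":-0.0006,"dz":0,"wx":0,"wy":0,"wz":0,"claw":1}]' && python3 ok.py &&
python3 -m inch '[{"dx":0,"dy":-0.0006,"dz":0,"wx":0,"wy":0,"wz":0,"claw":1},{"dx":0,"dy":-0.0006,"dz":0,"wx":0,"wy":0,"wz":0,"claw":1}]' && python3 ok.py &&
python3 -m inch '[{"dx":0,"dy":-0.0006,"dz":0,"wx":0,"wy":0,"wz":0,"claw":1},{"dx":0,"dy":-0.0006,"dz":0,"wx":0,"wy":0,"wz":0,"claw":1}]'
```

```text
time: 22.05
eef_pos: [0.451, 0.0039, 0.0501]
orientation: [-3.14, 0.023, 0.0]
ft_force: [0.1, 8.9, 0.4]
gripper_width: 0.0192
time: 22.3
eef_pos: [0.451, 0.0027, 0.0501]
orientation: [-3.14, 0.023, 0.0]
ft_force: [-1.2, 7.5, 0.7]
gripper_width: 0.019
time: 22.55
eef_pos: [0.451, 0.0017, 0.0501]
orientation: [-3.14, 0.023, -0.0]
ft_force: [-0.0, 11.6, 0.2]
gripper_width: 0.019
```

End plug felt at about 148 mm depth, within the 140–156 range. Now bring it up to ~15 N and hold.

```bash

python3 -m inch '[{"dx":0,"dy":-0.0004,"dz":0,"wx":0,"wy":0,"wz":0,"claw":1},{"dx":0,"dy":0,"dz":0,"wx":0,"wy":0,"wz":0,"claw":1}]'
```

```text
time: 22.8
eef_pos: [0.451, 0.0015, 0.0501]
orientation: [-3.14, 0.023, 0.0]
ft_force: [0.1, 11.6, -0.1]
gripper_width: 0.0189
```

```bash

python3 -m inch '[{"dx":0,"dy":-0.0006,"dz":0,"wx":0,"wy":0,"wz":0,"claw":1},{"dx":0,"dy":0,"dz":0,"wx":0,"wy":0,"wz":0,"claw":1}]'
```

```text
time: 23.05
eef_pos: [0.451, 0.0011, 0.0501]
orientation: [-3.139, 0.023, 0.0]
ft_force: [0.1, 13.9, 0.1]
gripper_width: 0.0188
```

```bash

python3 -m inch '[{"dx":0,"dy":-0.0005,"dz":0,"wx":0,"wy":0,"wz":0,"claw":1},{"dx":0,"dy":0,"dz":0,"wx":0,"wy":0,"wz":0,"claw":1},{"dx":0,"dy":0,"dz":0,"wx":0,"wy":0,"wz":0,"claw":1}]'
python3 -m inch '[{"dx":0,"dy":0,"dz":0,"wx":0,"wy":0,"wz":0,"claw":1},{"dx":0,"dy":0,"dz":0,"wx":0,"wy":0,"wz":0,"claw":1},{"dx":0,"dy":0,"dz":0,"wx":0,"wy":0,"wz":0,"claw":1},{"dx":0,"dy":0,"dz":0,"wx":0,"wy":0,"wz":0,"claw":1}]'
python3 -m inch '[{"dx":0,"dy":0,"dz":0,"wx":0,"wy":0,"wz":0,"claw":1},{"dx":0,"dy":0,"dz":0,"wx":0,"wy":0,"wz":0,"claw":1},{"dx":0,"dy":0,"dz":0,"wx":0,"wy":0,"wz":0,"claw":1},{"dx":0,"dy":0,"dz":0,"wx":0,"wy":0,"wz":0,"claw":1}]'
```

```text
time: 23.42
eef_pos: [0.451, 0.0008, 0.0501]
orientation: [-3.139, 0.023, 0.0]
ft_force: [0.7, 16.7, -0.0]
gripper_width: 0.0193
time: 23.92
eef_pos: [0.451, 0.0008, 0.0501]
orientation: [-3.139, 0.023, 0.0]
ft_force: [-0.1, 16.0, 0.4]
gripper_width: 0.019
time: 24.42
eef_pos: [0.451, 0.0008, 0.0501]
orientation: [-3.139, 0.023, 0.0]
ft_force: [-0.3, 16.3, 0.8]
gripper_width: 0.019
```

Held about 1.1 s at ~16 N. Ease off, let go and lift clear.

```bash

python3 -m inch '[{"dx":0,"dy":0.0015,"dz":0,"wx":0,"wy":0,"wz":0,"claw":1},{"dx":0,"dy":0,"dz":0,"wx":0,"wy":0,"wz":0,"claw":1},{"dx":0,"dy":0,"dz":0,"wx":0,"wy":0,"wz":0,"claw":0.5},{"dx":0,"dy":0,"dz":0,"wx":0,"wy":0,"wz":0,"claw":0.5},{"dx":0,"dy":0,"dz":0,"wx":0,"wy":0,"wz":0,"claw":0.5},{"dx":0,"dy":0,"dz":0,"wx":0,"wy":0,"wz":0,"claw":0.5},{"dx":0,"dy":0,"dz":0,"wx":0,"wy":0,"wz":0,"claw":0.5}]'
python3 -m inch '[{"dx":0,"dy":0,"dz":0.02,"wx":0,"wy":0,"wz":0,"claw":0.5},{"dx":0,"dy":0,"dz":0.03,"wx":0,"wy":0,"wz":0,"claw":0.5},{"dx":0,"dy":0,"dz":0.04,"wx":0,"wy":0,"wz":0,"claw":0.5},{"dx":0,"dy":0,"dz":0.04,"wx":0,"wy":0,"wz":0,"claw":0.5},{"dx":-0.04,"dy":0.04,"dz":0.02,"wx":0,"wy":0,"wz":0,"claw":0.5},{"dx":-0.04,"dy":0.04,"dz":0,"wx":0,"wy":0,"wz":0,"claw":0.5},{"dx":0,"dy":0,"dz":0,"wx":0,"wy":0,"wz":0,"claw":0.5},{"dx":0,"dy":0,"dz":0,"wx":0,"wy":0,"wz":0,"claw":0.5}]'
python3 - <<'E'
from h import *
d={n:read_camera(n) for n in("scene","top")}
r=lambda im,x,y,w,h,k:cv2.resize(im[y:y+h,x:x+w],None,fx=k,fy=k,interpolation=cv2.INTER_CUBIC)
o=np.vstack([r(d["scene"]["color"],185,180,133,82,6),r(d["top"]["color"],215,218,133,18,6)])
cv2.imwrite("pics/c9.png",o[:600,:800])
E
```

```text
time: 25.3
eef_pos: [0.451, 0.0009, 0.0501]
orientation: [3.141, -0.023, 0.0]
ft_force: [0.6, -1.0, 1.1]
gripper_width: 0.0471
time: 26.3
eef_pos: [0.3714, 0.0808, 0.2002]
orientation: [3.141, -0.022, 0.001]
ft_force: [0.4, -1.2, -0.2]
gripper_width: 0.0471
```

View pics/c9.png

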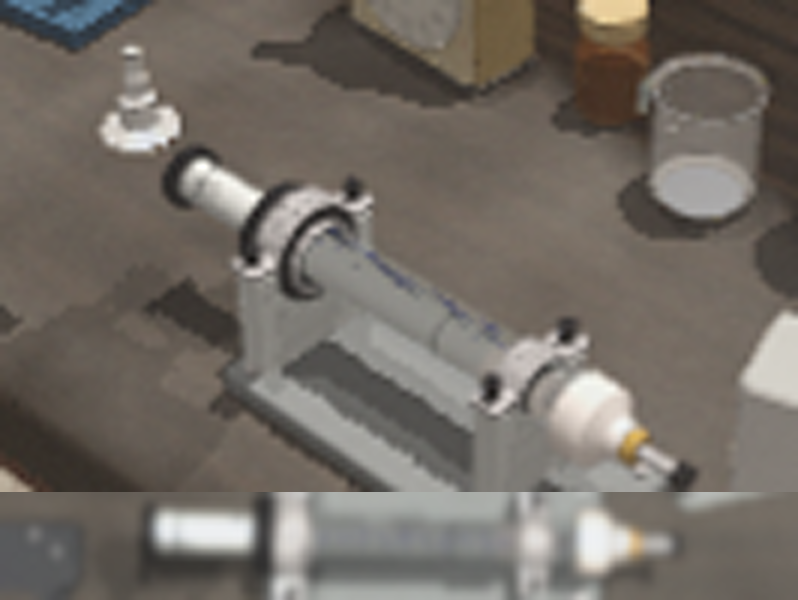

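The rod is in place, with only a short length of metal and the disc outside the collar (disc at crop (190,178)). Nothing else has moved and the arm is clear.

```bash
python3 -c "
from cell import close_job
print(close_job())"
```

```text
the job is handed in; nothing more can be done
None
```

The rod is back in the syringe and the piston is home on the end plug. I handed the job in at about 26 s of the 72 s allowed.

**What I did:**
1. I lifted the rod off the rest and fed its tip about 46 mm into the collar, until it just touched the piston.
2. I let go, took hold again about 66 mm further back, lifted the tail level and pushed the piston down the glass.
3. I held it on the plug for about 1.1 s, eased off, let go and moved the arm clear.

**What the checks showed:**
- **Home position:** the push took a steady 6–9 N until the force rose at about 148 mm in, within the expected 140–156 mm.
- **Press:** the wrist read 16.0–16.7 N while holding. I saw no reading above that, so it stayed below the 25 N limit at every reading.
- **Sideways force:** readings across the syringe stayed at about 1 N, apart from the rod's own weight.
- **Last pictures:** the short metal end and the disc are outside the collar, the items in view are undisturbed, and the arm is clear.

**What disagreed:**
- After the first release the tail sagged about 15 mm where I took hold again, not "a few mm". I checked with the scene camera that it was level to about 2 mm before pushing on.
- The wrist and top cameras differed by about 3 mm on where the collar is, but the rod still went in without binding.
- I didn't see the piston's final position directly. That it is home rests on the force rise and the depth.

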